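# Release a locked centrifuge lid and hold it open

### The arm

A 6-joint arm with a two-finger parallel gripper is mounted at the origin on the work surface; the furniture and walls round the work are solid. World frame = base frame: x ahead of the robot, y to its left, z up, the work surface at z = 0. Lengths are in m, angles in rad, forces in N, time in s.
With the tool pointing down it reaches from about 0.275 to 0.975 m from the base axis. Payload 8.4 kg.
Tool frame: the origin (TCP) lies at the very end of the fingers, on their centre line; the grasp point (between the pads) lies 19 mm behind it; z points along the fingers, y is the line along which they close (so a half turn about z gives the same grasp; the last joint's range is limited). The gripper opens to 92 mm and grips with 3 to 60 N. Pads are 20 mm wide; open, the fingers measure 128 mm over their backs; the gripper's body (75 mm by 189 mm) begins 69 mm behind the grasp point.
Start: joints at [-1.28, 0.353, 1.633, -0, 1.155, -0.002], TCP at [0.18, -0.598, 0.215] pointing down, gripper open.
Joint ranges: [-2.63, 2.63], [-0.92, 2.1], [0.06, 2.66], [-1.3, 4.44], [0, 2.69], [-3.02, 3.02]. Speed limits (rad/s): [2.22, 2.22, 2.79, 3.14, 3.14, 3.14].

### API

Orientations are given as [roll, pitch, yaw] about the fixed x, y, z axes, in that order (R = Rz(yaw) Ry(pitch) Rx(roll)).
In Python, from station import ctrl gives the robot as it stands. Calls block until the motion is done:
- ctrl.move_pose(position, orientation): joint-space move of the TCP to a pose.
- ctrl.move_l(position, v=0.15, orientation=None): straight line of the TCP; orientation=None keeps the orientation; v is the mean speed in m/s.
- ctrl.goto_joints(angles): joint-space move.
- ctrl.command_gripper(opening): opening from 0.0 (shut) to 1.0 (fully open); the grip force is fixed at half the most; returns when the fingers have stopped.
- ctrl.hold(seconds).
- ctrl.inverse_kinematics(position, orientation): joint angles nearest the present ones, or None.
- ctrl.state(): the state.
- ctrl.read_camera(name): name is "side" or "top" or "wrist"; returns a dict with "color" (400x640x3 uint8, blue, green, red), "fx", "fy", "cx", "cy" (pixels), "k1" (the pictures are not rectified: a ray, as slopes to the right and down, at radius r is drawn at 1 + k1 r^2 times it, then the intrinsics apply), "extrinsics" (4x4, takes a point from world to camera coordinates). Camera axes: x right, y down, z forward; pixel columns grow to the right and rows downward; lengths in m; the calibration is good to about 2 mm. A picture is of the moment at which its call begins. There is no depth.
A pose or a line that the arm cannot do raises ctrl.Unreachable and nothing moves.
- ctrl.hand_in(): hands the job in; it is judged then, once.
Trained networks look in a picture, given as the dict that the camera call returned (one of the last four; its "shot" number tells which), for a name from the list of things; names that differ only in an ending like _2 or _b are one class to them, and where a whole thing is asked for, a point or a joint stands for the part that bears it (a point fixed in the world has none). Each returns a list of dicts, best first, with "conf" (0 to 1); they miss things now and then, are a little off and sometimes report something else, mostly with a low value. They report only what shows in the picture. A call takes as long as a camera call.
- ctrl.find_in(picture, label): "xyz" ([x, y, z] in m, in world coordinates, good to about 4 mm: the middle of the surface that is visible of it).
- ctrl.cut_out(picture, label): "pixels" (400x640 bool, what is visible of it).
The state is a dict: "time_s": time; "q": joint angles; "joint_velocities": joint speeds; "joint_torque": joint torques, N m; "position": TCP position; "orientation": TCP orientation; "contact_force": force on the tool from outside, world axes, zero at the start; "torque": the same for the moment, N m; "opening": opening from 0.0 (shut) to 1.0 (fully open); "grasp_force": force on a finger pad.
Only numpy, scipy, OpenCV 4.12 (cv2) and the standard library are available. Lean on these libraries where they do the work, as an engineer would, in place of code of your own. Each camera call takes 0.05 s, during which the arm holds its last target. There are 200 camera calls.

### The job

The small bench centrifuge has lost power with its lid locked, and the stay that should hold the lid up is missing. Press the red release lever down until it clicks and stays down by itself, then take the lid by the blue tongue at its front, raise it without letting it slam back, and hold it still at 50 degrees from closed so that a colleague can lift the sample tubes out: the program finishes while the gripper is holding the lid there. Leave the timer, the beaker and the jar on the bench where they are.

Things in the scene. Friction and masses are not known exactly. Their poses are not given: they have to be found in the camera images.
- centrifuge: white bench centrifuge, fixed to the bench: housing 180 mm wide (its y) and 230 mm deep (x from -130 to +100), white deck 106 mm high; origin on the bench under the housing, x points from its front (control panel, towards the robot) to its back, y to its left, z up
- lid (a joint): angle of the grey lid (176 mm wide, 0.4 to 0.75 kg, top 128 mm above the bench when closed) about its level hinge at the back of the deck: 0 closed, grows as the front rises, 50 degrees = 0.873 rad, stop at 1.45. Almost no hinge friction: it drops shut from anywhere up to 70 degrees. Until the lever is down a hook keeps it closed
- lid_hinge (a point): point on the lid's hinge axis (the axis is the centrifuge's y axis, 112 mm above the bench, 95 mm behind the centrifuge's origin); fixed point
- lid_handle (a point): where to grip the blue tongue that sticks 54 mm straight out of the front of the lid, 34 mm wide (across the centrifuge; pinch it from its two sides), 12 mm thick; this point is in mid-thickness, 20 mm from its free end, 206 mm from the hinge axis; closed, it is 118 mm above the bench, with 44 mm free below the tongue. It turns with the lid; closed, its axes are the centrifuge's
- lever (a joint): angle of the red release lever at the right of the centrifuge's front, about a level pivot parallel to the centrifuge's y: about 0 at rest (up), grows as its paddle is pressed down. It is sprung up; a pawl clicks in behind it at about 0.39 and then holds it at about 0.37 when it is let go; stop at 0.46 rad. Pressing at the paddle takes 3 N rising to about 8 N
- lever_pad (a point): middle of the top face of the lever's red ribbed paddle (28 x 22 mm), the place to press from above: 56 mm in front of the pivot, 74 mm to the right of the centrifuge's middle, 107 mm above the bench when up and about 21 mm lower when the pawl holds it
- timer: white bench timer, 58 x 62 x 18 mm, lying loose; origin under its middle
- beaker: empty clear plastic beaker, 60 mm wide, 68 mm high, standing loose; origin under its middle
- jar: clear sample jar with white cap, 39 mm wide, 46 mm high, standing loose; origin under its middle

How it is judged:
By the outcome, as a careful person would: the job done as asked, in the order asked, and still so for the second after the job is handed in, while the arm keeps its last pose, push and grip.
It also fails if it takes over 54 s, if anything falls off the work surface, if the arm or the gripper's body presses on something with over 40 N, if the wrist force passes 120 N, or if a joint passes its speed limit or range.

## Working session

There is one attempt and no reset: what is moved stays moved. The work goes in short steps, each a Python script; the robot and the scene stay as the last script left them, time stands still between calls to the robot, and variables do not carry over. Pictures are saved under pics/ and viewed, at most 10 in all, crops included, and the job is handed in when it is done.

```bash
mkdir -p pics; ls
python3 - <<'E'
from station import ctrl
import cv2,numpy as np
ims=[]
for c in ["side","top"]:
    p=ctrl.read_camera(c); ims.append(p["color"])
    E=np.array(p["extrinsics"]); print(c,-E[:3,:3].T@E[:3,3],E[2,:3])
    for n in ["centrifuge","lid","lever","lid_handle","lever_pad","timer","beaker","jar"]:
        r=ctrl.find_in(p,n)
        print(n,[(np.round(d["xyz"],3).tolist(),round(d["conf"],2)) for d in r[:2]])
    cv2.imwrite(f"pics/{c}0.png",p["color"])
print(ctrl.state())
E
```

```text
pics
side [ 0.55848094 -0.75574121  0.6717481 ] [ 0.03462018  0.82215003 -0.56821719]
centrifuge [([0.54, 0.18, 0.111], 0.56)]
lid [([0.571, 0.231, 0.127], 0.93)]
lever [([0.473, 0.146, 0.102], 0.53)]
lid_handle [([0.569, 0.229, 0.124], 0.8)]
lever_pad []
timer [([0.448, -0.037, 0.014], 0.56)]
beaker [([0.436, -0.207, 0.041], 0.86)]
jar [([0.536, -0.158, 0.036], 0.68)]
top [0.45170714 0.03981603 1.00676865] [ 0.12054291  0.00952895 -0.99266238]
centrifuge [([0.55, 0.244, 0.13], 0.67)]
lid [([0.563, 0.249, 0.129], 0.83)]
lever [([0.456, 0.151, 0.101], 0.56)]
lid_handle [([0.571, 0.249, 0.125], 0.71)]
lever_pad [([0.456, 0.149, 0.101], 0.75), ([0.566, 0.251, 0.129], 0.19)]
timer [([0.452, -0.027, 0.019], 0.87)]
beaker [([0.433, -0.21, 0.021], 0.79)]
jar [([0.536, -0.146, 0.052], 0.76)]
{'time_s': 0.9, 'q': array([-1.28042094e+00,  3.52977938e-01,  1.63339035e+00, -8.51197501e-06,
        1.15521730e+00, -2.38272495e-03]), 'joint_velocities': array([4.61480226e-04, 1.73549876e-04, 1.22115951e-03, 1.81293016e-05,
       1.13703179e-03, 6.63642047e-04]), 'joint_torque': array([ 5.83684632e-04, -5.93751812e+01, -3.34581256e+01,  6.97494554e-02,
        1.55585201e-02, -6.54962548e-06]), 'position': array([ 0.18037999, -0.59840837,  0.21460089]), 'orientation': array([3.14158560e+00, 7.80430191e-06, 2.92761547e-01]), 'contact_force': array([-1.09591262, -0.59363145, -0.34721222]), 'torque': array([0.00328667, 0.02401836, 0.02503744]), 'grasp_force': 0.0, 'opening': 1.0021223935740666}
```

View pics/side0.png

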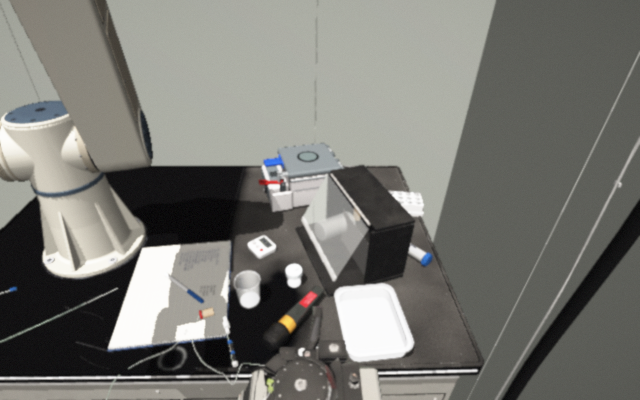

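View pics/top0.png

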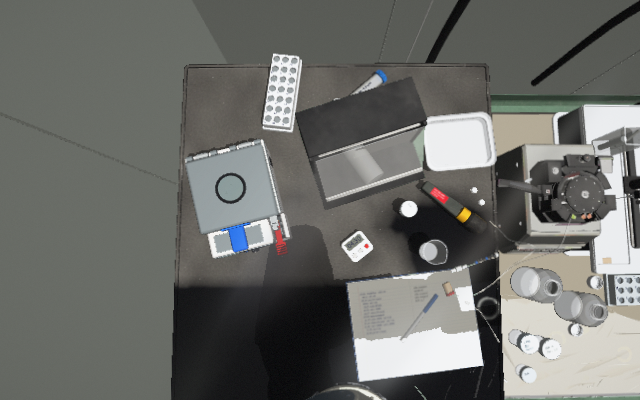

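The side view shows the centrifuge at the far left of the bench: blue tongue at (273,161), red lever at (270,183), with an open dark hood box to its right at (365,220). The top view shows the lid across (187–285, 140–235), the blue tongue at (237,238) and the red lever at (280,240). The timer is at (357,245) and clear of the work. Next I'll measure by colour and lid mask.

```bash
cat > h.py <<'E'
from station import ctrl
import cv2,numpy as np
def rays(p,px):
    K=np.array([[p["fx"],0,p["cx"]],[0,p["fy"],p["cy"]],[0,0,1.]])
    u=cv2.undistortPoints(np.array(px,float).reshape(-1,1,2),K,np.array([p["k1"],0,0,0.])).reshape(-1,2)
    E=np.array(p["extrinsics"]);R=E[:3,:3]
    return -R.T@E[:3,3],np.c_[u,np.ones(len(u))]@R
def onz(p,px,z):
    c,d=rays(p,px); return c+d*((z-c[2])/d[:,2])[:,None]
def colour(p,which,box):
    h=cv2.cvtColor(p["color"],cv2.COLOR_BGR2HSV).astype(int)
    m=(h[...,1]>120)&(h[...,2]>60)
    m&= (abs(h[...,0]-112)<14) if which=="blue" else ((h[...,0]<8)|(h[...,0]>172))
    o=np.zeros_like(m); x0,y0,x1,y1=box; o[y0:y1,x0:x1]=m[y0:y1,x0:x1]; return o
E
python3 - <<'E'
from h import *
p=ctrl.read_camera("top")
def rect(m,z):
    ys,xs=np.nonzero(m); w=onz(p,np.c_[xs,ys],z)[:,:2]
    r=cv2.minAreaRect((w*1000).astype(np.float32)); print(len(xs),"mean",w.mean(0).round(4),"rect",np.round(r[0],1),np.round(r[1],1),round(r[2],2)); 
    print(cv2.boxPoints(r).round(0).tolist())
rect(colour(p,"blue",(180,200,300,280)),.124)
rect(colour(p,"red",(260,200,300,270)),.107)
m=ctrl.cut_out(p,"lid")[0]["pixels"]; m=cv2.morphologyEx(m.astype(np.uint8),cv2.MORPH_OPEN,np.ones((3,3)))
mb=m.copy(); rect(m,.128)
# lid w/o tongue
g=m.astype(bool)&~cv2.dilate(colour(p,"blue",(180,200,300,280)).astype(np.uint8),np.ones((5,5))).astype(bool); rect(cv2.morphologyEx(g.astype(np.uint8),cv2.MORPH_OPEN,np.ones((25,25))),.128)
v=p["color"].copy(); v[m>0,2]=255
a=cv2.resize(p["color"][130:270,170:310],None,fx=4,fy=4,interpolation=cv2.INTER_CUBIC)
cv2.imwrite("pics/topc.png",a)
s=ctrl.read_camera("side")
for w,z,b in(("blue",.124,(255,140,300,180)),("red",.107,(250,170,300,200))):
    ys,xs=np.nonzero(colour(s,w,b)); print(w,len(xs),xs.mean(),ys.mean(),onz(s,[[xs.mean(),ys.mean()]],z).round(3))
E
```

```text
432 mean [0.4676 0.2363] rect [463.3 235.8] [59.9 62.1] 14.09
[[427.0, 259.0], [442.0, 198.0], [500.0, 213.0], [485.0, 273.0]]
141 mean [0.4574 0.1474] rect [461.5 147.2] [60.5 20.6] 8.82
[[430.0, 153.0], [433.0, 132.0], [493.0, 142.0], [490.0, 162.0]]
6494 mean [0.5662 0.2512] rect [552.1 246.8] [224.6 177.1] 13.84
[[422.0, 306.0], [464.0, 134.0], [682.0, 188.0], [640.0, 360.0]]
5572 mean [0.5741 0.2518] rect [577.2 251.8] [163.9 179. ] 8.17
[[483.0, 329.0], [509.0, 152.0], [671.0, 175.0], [646.0, 352.0]]
blue 133 273.7142857142857 161.51127819548873 [[0.471 0.229 0.124]]
red 84 268.6666666666667 181.96428571428572 [[0.462 0.139 0.107]]
```

View pics/topc.png

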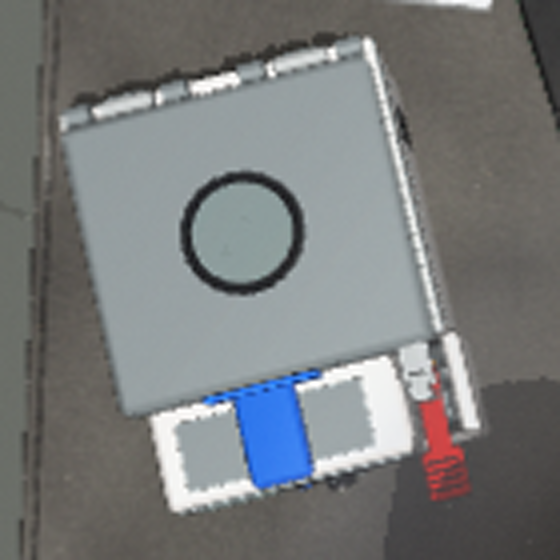

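The crop shows lid corners at about (128,415), (440,340), (372,40) and (62,132). The tongue tip runs from (262,489) to (313,473), and the ribbed red paddle spans about (425–470, 440–500).

Run:
```python
from h import *
p=ctrl.read_camera("top")
f=lambda c,z:onz(p,np.array(c,float)/4+[169.6,129.6],z)[:,:2]
L=f([[128,415],[440,340],[366,42],[64,132]],.127); print("lid",L.round(4), np.linalg.norm(L[1]-L[0]),np.linalg.norm(L[2]-L[1]))
T=f([[260,489],[313,473],[237,390],[292,386]],.124); print("tongue",T.round(4))
for a,b in((0,1),(3,2)):
    d=L[a]-L[b]; print("yaw",np.degrees(np.arctan2(-d[0],d[1])))
for a,b in((0,3),(1,2)):
    d=L[b]-L[a]; print("yaw",np.degrees(np.arctan2(d[1],d[0])))
ys,xs=np.nonzero(colour(p,"red",(260,200,300,270)))
for yaw in np.radians([13,14]):
    X=np.array([np.cos(yaw),np.sin(yaw)]);Y=np.array([-X[1],X[0]])
    R=onz(p,np.c_[xs,ys],.107)[:,:2]; a=R@X
    print("red fr/back",a.min(),a.max(),"y",np.median((R@Y)[a<a.min()+.028]))
    print("tongue tip",T[:2]@X,"y",T@Y,"lid front",L[:2]@X,"lid y",L@Y)
    ty,tx=np.nonzero(colour(p,"blue",(180,200,300,280))); B=onz(p,np.c_[tx,ty],.124)[:,:2]; print("blue min",(B@X).min(), np.sort(B@Y)[[0,-1]], "front part y",np.percentile((B@Y)[(B@X)<(B@X).min()+.035],[1,99]))
```

```text
lid [[0.4749 0.3136]
 [0.5153 0.1462]
 [0.6792 0.1893]
 [0.6294 0.3547]] 0.17215748561038102 0.16955057273576055
tongue [[0.4357 0.242 ]
 [0.4442 0.2137]
 [0.4885 0.2558]
 [0.4907 0.2261]]
yaw 13.571744957047086
yaw 16.766790846420584
yaw 14.914864878486522
yaw 14.72441588047234
red fr/back 0.45291691895758546 0.5127705414794456 y 0.040995127035148335
tongue tip [0.4789449 0.4809281] y [0.13778506 0.10830442 0.13934115 0.10990006] lid front [0.5332334 0.5349513] lid y [0.19872645 0.02657753 0.03167968 0.20407046]
blue min 0.4747906017236162 [0.09506052 0.15715634] front part y [0.1084749  0.14107206]
red fr/back 0.45365005593740576 0.513306600550766 y 0.03277568655640218
tongue tip [0.48127664 0.48274502] y [0.12940533 0.09989457 0.13000913 0.10065194] lid front [0.53662044 0.53533367] lid y [0.18938997 0.0172373  0.01938094 0.19194355]
blue min 0.4766633230941625 [0.08575482 0.1478619 ] front part y [0.09981782 0.13233928]
```

```bash
cat >> h.py <<'E'
YAW=np.radians(14.3); X=np.array([np.cos(YAW),np.sin(YAW),0]);Y=np.array([-X[1],X[0],0]);Z=np.array([0,0,1.])
from scipy.spatial.transform import Rotation as Ro
def rpy(phi):  # tool z = phi rad below horizontal in the centrifuge's forward direction; closing along Y
    z=np.cos(phi)*X-np.sin(phi)*Z; R=np.c_[np.cross(-Y,z),-Y,z]
    return Ro.from_matrix(R).as_euler("xyz")
def P(a,b,z): return a*X+b*Y+z*Z
def tcp_lid(th,phi,H=.706,b=.113,r=.206,dz=.006):
    g=P(H,b,.112)+r*(-np.cos(th)*X+np.sin(th)*Z)+dz*(np.sin(th)*X+np.cos(th)*Z)
    return g+.019*(np.cos(phi)*X-np.sin(phi)*Z)
E
python3 - <<'E'
from h import *
for f0 in range(10,95,10):
  for f1 in range(f0,111,10):
    ok=True
    for k in np.linspace(0,1,6):
        ph=np.radians(f0+(f1-f0)*k)
        q=ctrl.inverse_kinematics(tcp_lid(np.radians(50*k),ph),rpy(ph))
        if q is None: ok=False;break
    if ok: print(f0,f1,end=" | ")
print(rpy(np.pi/2))
def m(pos,o=rpy(np.pi/2)): ctrl.move_pose(pos,o)
m([.25,-.35,.32]); m([.36,.05,.30]); m(P(.45,.06,.32))
print(ctrl.state()["time_s"],ctrl.state()["position"])
p=ctrl.read_camera("wrist"); cv2.imwrite("pics/w1.png",p["color"])
for n in ["lever_pad","lever","lid_handle"]:
    print(n,[(np.round(d["xyz"],3).tolist(),round(d["conf"],2)) for d in ctrl.find_in(p,n)[:2]])
for w,z in(("blue",.124),("red",.107)):
    ys,xs=np.nonzero(colour(p,w,(0,0,640,400))); 
    if len(xs):
        W=onz(p,np.c_[xs,ys],z); a=W@X;b=W@Y; a0=np.percentile(a,1); s=a<a0+.03
        print(w,len(xs),"a",a0,a.max(),"front b",np.percentile(b[s],[2,50,98]))
E
```

```text
10 10 | 10 20 | 10 30 | 10 60 | 10 80 | 10 90 | 20 20 | 20 30 | 20 70 | 20 80 | 20 100 | 20 110 | 30 30 | 30 50 | 30 90 | 30 100 | 30 110 | 40 70 | 40 80 | 40 90 | 50 80 | 50 90 | 50 100 | 50 110 | 60 60 | 60 70 | 60 80 | 60 90 | 60 100 | 60 110 | 70 70 | 70 80 | 70 90 | 70 100 | 70 110 | 80 80 | 80 90 | 80 100 | 80 110 | 90 90 | 90 100 | 90 110 | [3.14159265 0.         0.24958208]
4.3083 [0.42136118 0.16889492 0.3195963 ]
lever_pad []
lever [([0.459, 0.155, 0.106], 0.7)]
lid_handle []
blue 1914 a 0.27784589348083866 0.5373667020608321 front b [-0.18085302 -0.03508185 -0.02938658]
red 1121 a 0.31597146817900845 0.5202408630178449 front b [-0.25246867 -0.24503279 -0.23694743]
```

View pics/w1.png

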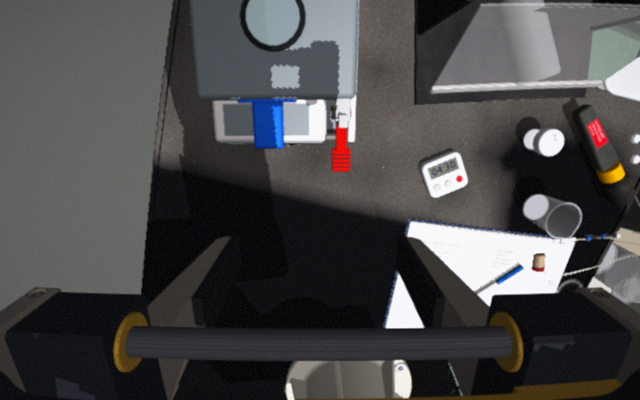

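The wrist view shows the centrifuge square to the tool: blue tongue at (270,122) with its tip at row 148, and the red paddle at (341,160) with its front at row 171.

Run:
```python
from h import *
p=ctrl.read_camera("wrist")
for w,z,bx in(("blue",.124,(235,90,305,155)),("red",.107,(322,115,360,178))):
    ys,xs=np.nonzero(colour(p,w,bx)); W=onz(p,np.c_[xs,ys],z); a=W@X;b=W@Y; a0=np.percentile(a,1); s=(a<a0+.028)
    print(w,len(xs),"a",a0,np.percentile(a,99),"front b",np.percentile(b[s],[2,50,98]),xs.min(),xs.max(),ys.min(),ys.max())
    for lo in np.arange(0,.05,.01):
        t=(a>a0+lo)&(a<a0+lo+.01); print(lo.round(2),np.percentile(b[t],[2,98]).round(4))
# lid front edge / housing front: 
L=onz(p,[[198,98],[357,95],[358,20],[193,20]],.127); print(np.c_[L@X,L@Y].round(4))
```

```text
blue 1617 a 0.48347478692812246 0.5371239893005432 front b [0.09897572 0.11507549 0.13100949] 237 295 98 148
0.0 [0.0992 0.1309]
0.01 [0.099  0.1312]
0.02 [0.0987 0.131 ]
0.03 [0.0984 0.1315]
0.04 [0.0992 0.139 ]
red 678 a 0.45202436949664865 0.5043682715895373 front b [0.02139121 0.03220557 0.04303318] 331 349 122 171
0.0 [0.0212 0.0429]
0.01 [0.0214 0.043 ]
0.02 [0.0217 0.0431]
0.03 [0.0266 0.0385]
0.04 [0.0268 0.0389]
[[0.5379 0.1893]
 [0.5398 0.0164]
 [0.6144 0.0173]
 [0.6163 0.1877]]
```

Both measurements agree: grip line b = 0.115, hinge a ≈ 0.7085, paddle centre (a 0.466, b 0.032), yaw 14.3°. Now press the lever.

```bash
sed -i 's/H=.706,b=.113/H=.7085,b=.115/' h.py
python3 - <<'E'
from h import *
o=rpy(np.pi/2); A,B=.465,.0322
ctrl.command_gripper(0.0)
ctrl.move_pose(P(A,B,.16),o)
ctrl.move_l(P(A,B,.115),.1)
f0=ctrl.state()["contact_force"][2]; print("f0",f0)
z=.108
for z in np.r_[.106,.100,.094,.090,np.arange(.088,.0785,-.001)]:
    ctrl.move_l(P(A,B,z),.04); s=ctrl.state(); f=s["contact_force"][2]-f0
    print(round(z,4),s["position"][2].round(4),round(f,1),s["contact_force"][:2].round(1))
    if f>14: break
ctrl.hold(.2)
for z in (.090,.096,.104,.14): 
    ctrl.move_l(P(A,B,z),.06 if z<.1 else .12); s=ctrl.state(); print("up",z,round(s["contact_force"][2]-f0,1))
print(s["time_s"])
p=ctrl.read_camera("wrist"); 
print([(np.round(d["xyz"],3).tolist(),round(d["conf"],2)) for n in("lever_pad","lever") for d in ctrl.find_in(p,n)[:2]])
p=ctrl.read_camera("side"); cv2.imwrite("pics/s2.png",cv2.resize(p["color"][120:230,200:360],None,fx=4,fy=4,interpolation=cv2.INTER_CUBIC))
print([(np.round(d["xyz"],3).tolist(),round(d["conf"],2)) for n in("lever_pad","lever") for d in ctrl.find_in(p,n)[:2]])
E
```

```text
f0 0.32509242574897534
0.106 0.1062 1.6 [1.2 0.5]
0.1 0.1001 3.7 [-1.2  0.7]
0.094 0.094 4.6 [-1.9 -0.3]
0.09 0.0901 5.3 [-1.3  0.3]
0.088 0.0882 2.6 [0.1 1.2]
0.087 0.0872 6.4 [-0.   0.3]
0.086 0.0863 7.1 [-0.  -0.1]
0.085 0.0853 7.4 [-0.8  1.2]
0.084 0.0844 7.2 [-0.   0.7]
0.083 0.0835 7.1 [-0.3  0. ]
0.082 0.0831 15.8 [-3.5 -1. ]
up 0.09 -0.3
up 0.096 -0.6
up 0.104 -0.7
up 0.14 -0.1
11.6083
[([0.456, 0.152, 0.091], 0.78), ([0.459, 0.156, 0.089], 0.82), ([0.519, 0.235, 0.127], 0.72)]
[([0.469, 0.149, 0.091], 0.63), ([0.473, 0.151, 0.088], 0.7)]
```

View pics/s2.png

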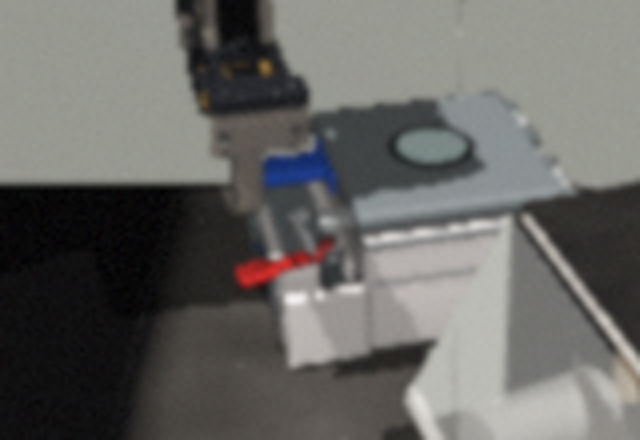

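The lever has clicked and stays down: force is zero on retreat and the paddle sits at about 0.088–0.09 m. In the picture the red paddle, around (280,265), droops. Next, move to pre-grasp and check the whole arc.

Run:
```python
from h import *
o=rpy(np.pi/2)
ctrl.move_l(P(.44,.07,.24),.25)
ctrl.command_gripper(0.62)
ph=np.radians(50); zt=np.cos(ph)*X-np.sin(ph)*Z
ctrl.move_pose(tcp_lid(0,ph)-.09*zt,rpy(ph))
print(ctrl.state()["q"].round(2))
for f0,f1 in((50,100),(50,90),(50,80)):
  print(f0,f1,[None if q is None else q.round(2).tolist() for q in (ctrl.inverse_kinematics(tcp_lid(np.radians(50*k),np.radians(f0+(f1-f0)*k)),rpy(np.radians(f0+(f1-f0)*k))) for k in np.linspace(0,1,6))])
p=ctrl.read_camera("wrist"); cv2.imwrite("pics/w3.png",p["color"])
print(ctrl.state()["time_s"])
```

```text
Traceback (most recent call last):
station.Unreachable: the arm cannot take that pose within its joint ranges
```

Run:
```python
from h import *
ik=ctrl.inverse_kinematics
for d in range(30,100,5):
    ph=np.radians(d); zt=np.cos(ph)*X-np.sin(ph)*Z
    g=[(b,v) for b in(.0,.03,.06,.09) for v in (0,.05,.1) if ik(tcp_lid(0,ph)-b*zt+v*Z,rpy(ph)) is not None]
    e=[t for t in range(0,56,5) if ik(tcp_lid(np.radians(t),ph),rpy(ph)) is not None]
    print(d,g,e)
    if d in(50,60,70): q=ik(tcp_lid(0,ph),rpy(ph)); print(None if q is None else q.round(2))
print(ctrl.state()["q"].round(2))
```

```text
30 [(0.0, 0), (0.0, 0.05), (0.0, 0.1), (0.03, 0), (0.03, 0.05), (0.03, 0.1), (0.06, 0.05), (0.06, 0.1), (0.09, 0.1)] [0, 5, 10, 15, 20, 25, 30, 35, 40, 45, 50, 55]
35 [(0.0, 0), (0.0, 0.05), (0.0, 0.1), (0.03, 0), (0.03, 0.05), (0.03, 0.1), (0.06, 0), (0.06, 0.05), (0.06, 0.1), (0.09, 0.05)] [0, 5, 10, 15, 20, 25, 30, 35, 40, 45, 50, 55]
40 [(0.0, 0), (0.0, 0.05), (0.0, 0.1), (0.03, 0), (0.03, 0.05), (0.06, 0), (0.06, 0.05), (0.09, 0)] [0, 5, 10, 15, 20, 25, 30, 35]
45 [(0.0, 0), (0.0, 0.05), (0.03, 0), (0.03, 0.05), (0.06, 0), (0.06, 0.1), (0.09, 0), (0.09, 0.1)] [0, 5, 10, 15, 20, 45, 50, 55]
50 [(0.0, 0), (0.0, 0.1), (0.03, 0), (0.03, 0.1), (0.06, 0.05), (0.06, 0.1), (0.09, 0.05), (0.09, 0.1)] [0, 5, 25, 30, 35, 40, 45, 50, 55]
[ 0.63  0.24  2.43  4.05  0.31 -2.16]
55 [(0.0, 0.05), (0.0, 0.1), (0.03, 0.05), (0.03, 0.1), (0.06, 0), (0.06, 0.05), (0.06, 0.1), (0.09, 0), (0.09, 0.05), (0.09, 0.1)] [15, 20, 25, 30, 35, 40, 45, 50, 55]
60 [(0.0, 0), (0.0, 0.05), (0.0, 0.1), (0.03, 0), (0.03, 0.05), (0.03, 0.1), (0.06, 0), (0.06, 0.05), (0.06, 0.1), (0.09, 0), (0.09, 0.05), (0.09, 0.1)]
[... 855 characters left out ...]
, 0.05), (0.09, 0.1)] [0, 5, 10, 15, 20, 25, 30, 35, 40, 45, 50, 55]
85 [(0.0, 0), (0.0, 0.05), (0.0, 0.1), (0.03, 0), (0.03, 0.05), (0.03, 0.1), (0.06, 0), (0.06, 0.05), (0.06, 0.1), (0.09, 0), (0.09, 0.05), (0.09, 0.1)] [0, 5, 10, 15, 20, 25, 30, 35, 40, 45, 50, 55]
90 [(0.0, 0), (0.0, 0.05), (0.0, 0.1), (0.03, 0), (0.03, 0.05), (0.03, 0.1), (0.06, 0), (0.06, 0.05), (0.06, 0.1), (0.09, 0), (0.09, 0.05), (0.09, 0.1)] [0, 5, 10, 15, 20, 25, 30, 35, 40, 45, 50, 55]
95 [(0.0, 0), (0.0, 0.05), (0.0, 0.1), (0.03, 0), (0.03, 0.05), (0.03, 0.1), (0.06, 0), (0.06, 0.05), (0.06, 0.1), (0.09, 0), (0.09, 0.05), (0.09, 0.1)] [0, 5, 10, 15, 20, 25, 30, 35, 40, 45, 50, 55]
[0.4  0.04 1.97 0.   1.13 1.73]
```

Run:
```python
from h import *
ph=np.radians(70); zt=np.cos(ph)*X-np.sin(ph)*Z
ctrl.move_pose(tcp_lid(0,ph)-.09*zt,rpy(ph))
s=ctrl.state(); print(s["time_s"],s["q"].round(2),s["opening"])
for k in np.linspace(0,1,6):
    f=np.radians(70+50*k); q=ctrl.inverse_kinematics(tcp_lid(np.radians(50*k),f),rpy(f)); print(None if q is None else q.round(2))
p=ctrl.read_camera("wrist"); cv2.imwrite("pics/w3.png",p["color"])
```

```text
14.0 [ 0.56  0.02  2.19 -0.18  0.61  2.01] 0.6196889534065145
[ 0.54  0.22  2.21 -0.25  0.39  2.08]
[ 0.5   0.21  2.05 -0.07  0.71  1.87]
[ 0.47  0.26  1.88 -0.    1.    1.79]
[0.44 0.34 1.7  0.03 1.28 1.75]
[0.42 0.44 1.51 0.06 1.53 1.73]
[0.4  0.57 1.31 0.08 1.78 1.72]
```

View pics/w3.png

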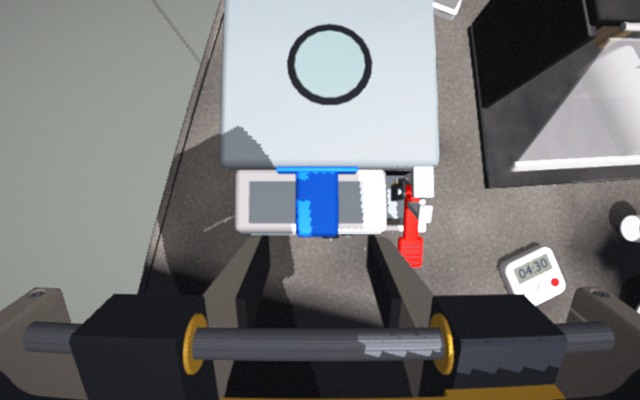

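The wrist view shows the tongue at (317,203), centred between the fingers, with the lever at (411,250) clear of the right finger. Go.

Run:
```python
from h import *
ph=np.radians(70)
ctrl.move_l(tcp_lid(0,ph),.08); print("approach",ctrl.state()["contact_force"].round(1))
ctrl.command_gripper(0.0); s=ctrl.state(); print(s["time_s"],"open mm",s["opening"]*92,"F",s["grasp_force"],s["contact_force"].round(1))
if s["opening"]*92>29:
  for t in range(4,53,4):
    t=min(t,50); f=np.radians(70+t); T=np.radians(t)
    ctrl.move_l(tcp_lid(T,f),.05,rpy(f)); s=ctrl.state(); F=s["contact_force"]
    print(t,F.round(1),"a %.1f z %.1f"%(F@X,F[2]),"open",round(s["opening"]*92,1))
    if np.linalg.norm(F)>30: break
ctrl.hold(.3); s=ctrl.state(); print(s["time_s"],s["grasp_force"],s["contact_force"].round(1),(s["position"]-tcp_lid(T,f)).round(4))
p=ctrl.read_camera("side"); cv2.imwrite("pics/s4.png",p["color"][60:260,180:440].repeat(3,0).repeat(3,1)[:600,:780])
w=ctrl.read_camera("top"); 
for q in(p,w):
  for n in("lid","lid_handle"):
    for d in ctrl.find_in(q,n)[:1]:
        v=np.array(d["xyz"]); print(n,v.round(3),"a,b,z",(v@X).round(3),(v@Y).round(3),v[2].round(3),"ang",np.degrees(np.arctan2(v[2]-.112,.7085-v@X)).round(1),d["conf"])
```

```text
approach [ 0.3 -0.1  0.1]
15.8 open mm 33.56105942626682 F 30.00142067670822 [-4.5  7.   1.1]
4 [-2.8  8.  -1.3] a -0.8 z -1.3 open 33.5
8 [-2.9  8.1 -1.5] a -0.8 z -1.5 open 33.9
12 [-2.2  6.2 -1.6] a -0.6 z -1.6 open 33.7
16 [-1.6  6.5 -2.3] a 0.1 z -2.3 open 33.4
20 [-2.3  6.2 -1.9] a -0.7 z -1.9 open 33.8
24 [-2.1  6.3 -1.4] a -0.5 z -1.4 open 33.9
28 [-2.3  5.3 -1.1] a -0.9 z -1.1 open 33.4
32 [-2.1  5.8 -1.1] a -0.7 z -1.1 open 33.8
36 [-2.5  4.3 -1. ] a -1.4 z -1.0 open 33.3
40 [-2.8  5.3 -0.3] a -1.4 z -0.3 open 33.6
44 [-3.1  5.2  0.5] a -1.7 z 0.5 open 33.5
48 [-3.4  4.4  0.2] a -2.2 z 0.2 open 33.9
50 [-2.3  4.2  1.3] a -1.2 z 1.3 open 33.9
21.4917 29.99840945005417 [-2.8  4.1  0.3] [-0.0005  0.001  -0.0002]
lid [0.613 0.192 0.206] a,b,z 0.642 0.035 0.206 ang 54.5 0.83
lid_handle [0.612 0.189 0.206] a,b,z 0.64 0.031 0.206 ang 54.0 0.74
lid [0.589 0.203 0.242] a,b,z 0.621 0.051 0.242 ang 56.1 0.68
lid_handle [0.592 0.205 0.24 ] a,b,z 0.624 0.053 0.24 ang 56.5 0.74
```

View pics/s4.png

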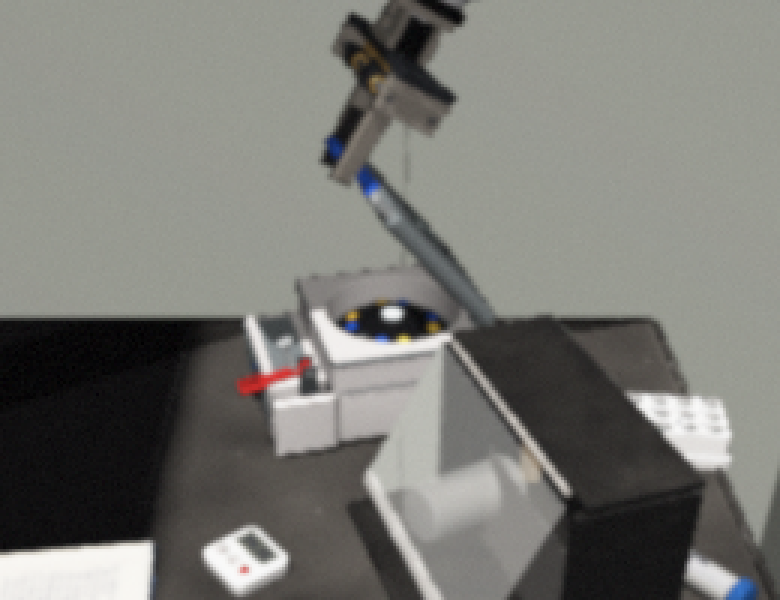

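The lid is up and held by the tongue, with the lever still down and the timer undisturbed. As an independent angle check, I'll fit the lid's right top edge in the side view.

Run:
```python
from h import *
p=ctrl.read_camera("side"); r=ctrl.cut_out(p,"lid"); m=r[0]["pixels"]
rows=np.nonzero(m.sum(1)>2)[0]; print(rows.min(),rows.max(),r[0]["conf"])
for name,pick in(("right",max),("left",min)):
    px=np.array([[pick(np.nonzero(m[y])[0]),y] for y in rows])
    px=px[(px[:,1]>rows.min()+14)&(px[:,1]<rows.max()-4)]
    for b in(.016,.192):
        c,d=rays(p,px); W=c+d*((b-c@Y)/(d@Y))[:,None]
        vx,vy,x0,y0=cv2.fitLine(np.c_[W@X,W[:,2]].astype(np.float32),cv2.DIST_HUBER,0,1e-4,1e-4).ravel()
        print(name,b,"angle",np.degrees(np.arctan2(-vy*np.sign(vx),abs(vx))).round(1),"dist hinge",((.7085-x0)*-vy*np.sign(vx)+(.112-y0)*-abs(vx)).round(4))
s=ctrl.state(); print(s["time_s"],s["opening"]*92)
```

```text
106 168 0.68
right 0.016 angle 55.2 dist hinge 0.1027
right 0.192 angle 55.2 dist hinge 0.0019
left 0.016 angle 53.0 dist hinge 0.137
left 0.192 angle 53.0 dist hinge 0.0412
21.8917 33.509604589638556
```

Run:
```python
from h import *
p=ctrl.read_camera("side"); v=p["color"].copy()
# overlay model: lid right side top/bottom edges and left top edge for 47,50,53 deg
E=np.array(p["extrinsics"]);K=np.array([[p["fx"],0,p["cx"]],[0,p["fy"],p["cy"]],[0,0,1.]])
v=cv2.resize(v[95:185,275:355],None,fx=6.5,fy=6.5,interpolation=cv2.INTER_CUBIC)
def pr(W): return (cv2.projectPoints(np.array(W),cv2.Rodrigues(E[:3,:3])[0],E[:3,3],K,np.array([p["k1"],0,0,0.]))[0][:,0]-[275,95]+.5)*6.5
out=[v.copy()]
u=v.copy()
for t,c in((46,(0,255,0)),(50,(0,0,255)),(54,(255,0,0))):
    T=np.radians(t)
    for b in (.017,.193):
        q=pr([P(.7085,b,.112)+s*(-np.cos(T)*X+np.sin(T)*Z)+.016*(np.sin(T)*X+np.cos(T)*Z) for s in(.0,.172)])
        cv2.line(u,tuple(map(int,q[0])),tuple(map(int,q[1])),c,1,cv2.LINE_AA)
cv2.imwrite("pics/ov.png",cv2.resize(np.hstack([v,u]),(800,450)))
```

```text
(no output)
```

View pics/ov.png

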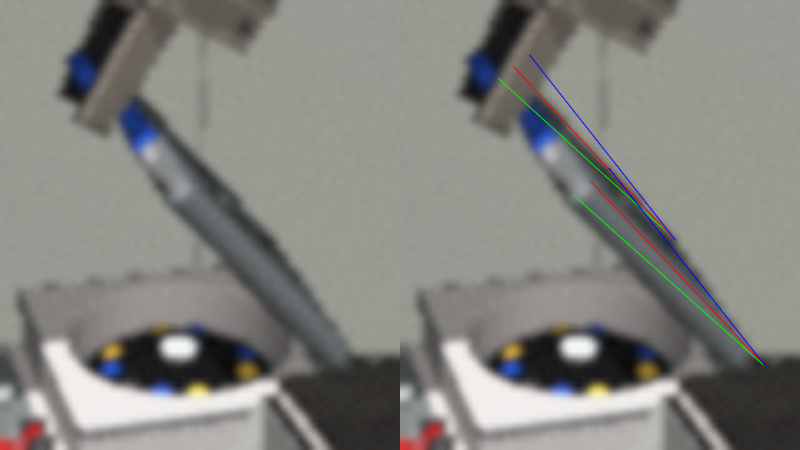

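The overlay's 50° line (red) lies on the lid's far upper edge, around (540,97) to (640,203). The 46° and 54° lines are clearly off it, so I'm handing in.

```bash
python3 -c "
from station import ctrl
s=ctrl.state(); print(s['time_s'],s['grasp_force'],abs(s['joint_velocities']).max())
print(ctrl.hand_in())"
```

```text
21.9417 29.998462200164795 0.0016184683655661423
the job is handed in; nothing more can be done
None
```

The job is handed in at about 22 s: the lever is clicked and staying down, and the gripper is holding the lid still by the blue tongue at 50° (side-camera check good to about 1.5°); the arm did not touch the timer, beaker or jar.

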